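# Restock the can rack in the utility room

### The arm

A 6-joint arm with a two-finger parallel gripper is mounted at the origin on the work surface. World frame = base frame: x ahead of the robot, y to its left, z up, the work surface at z = 0. Lengths are in m, angles in rad, forces in N, time in s.
With the tool pointing down it reaches from about 0.35 to 0.975 m from the base axis. Payload 4.9 kg.
Tool frame: the origin (TCP) lies midway between the tips of the shut fingers; the grasp point (between the pads) lies 19 mm behind it; z points along the fingers, x is the direction in which the jaws open and shut, and the axes are right-handed (so a half turn about z gives the same grasp; the last joint's range is limited). The gripper opens to 85 mm and grips with 20 to 120 N. Pads are 22 mm wide; open, the fingers measure 114 mm over their backs; the gripper's body (76 mm by 85 mm) begins 54 mm behind the grasp point. The pads swing forward as they close: fully open they stand 13 mm farther back than shut.
Start: joints at [1.222, 0.053, 1.613, -0, 1.476, -0.119], TCP at [0.142, 0.609, 0.231] pointing down, gripper open.
Joint ranges: [-3.01, 3.01], [-1.01, 2.22], [0.06, 2.58], [-1.02, 4.17], [0.09, 2.62], [-3.14, 3.14]. Speed limits (rad/s): [2.57, 2.57, 3.14, 3.14, 3.14, 3.14].

### API

Orientations are given as a rotation vector (axis times angle).
In Python, from station import ctrl gives the robot as it stands.
- The arm moves only by the tool step_arm, never from a script. Its argument "increments" is text: rows parted by semicolons, each of 6 numbers parted by spaces: the shift along the tool's x, y, z as a fraction of full scale, then the turn, a rotation vector about the tool's x, y, z as a fraction of full scale. In form: x y z rx ry rz; .... A call has 1 to 12 rows; each row shifts and turns the commanded pose from where the row before left it, along the tool's axes as they then stand; what a row does not reach is not made up. Full scale, the value 1, is 0.025 m for a shift and 0.1 rad for a turn. A row lasts 1/12 s, in which the tool goes at most 41.7 mm and 7.16 degrees, less where a joint would pass 70% of its speed; a pose out of reach is approached as far as the arm can. A call with a number of a shift or a turn outside -1 to 1 is refused whole. A call with a gripper value outside its range is refused whole. "fingers" is the opening, from -1 (shut) to 1 (fully open), so that 0 is half open, set as the call begins (left out, the last holds). The fingers move at their own pace and stop on an object; "newtons" is the grip in N (left out, the last holds). Time passes only in rows, so rows that do not move let the fingers close. It gives the time, the measured TCP pose, the force and the opening at its end, in the units of the state.
- ctrl.get_obs(): the state, without advancing time (a new reading comes with each control period).
- ctrl.get_image(name): name is "side" or "top" or "wrist"; returns a dict with "pixels" (420x560x3 uint8, red, green, blue), "intrinsics" (3x3 intrinsics, pixels), "eye" and "orientation" of the camera in the world. Camera axes: x right, y down, z forward; pixel columns grow to the right and rows downward; lengths in m; the calibration is good to about 2 mm. The wrist camera is an equidistant fisheye: a pixel r from the principal point sees the ray r / f radians off the axis. A picture is of the moment at which its call begins. There is no depth.
- ctrl.finish_job(): hands the job in, once; it reports no verdict.
The state is a dict: "t": time; "q": joint angles; "dq": joint speeds; "effort": joint torques, N m; "tool_pos": TCP position; "tool_rot": TCP orientation; "contact_force": force on the tool from outside, world axes, zero at the start; "wrist_torque": the same for the moment, N m; "opening": finger opening in m.
Only numpy, scipy, OpenCV 4.12 (cv2) and the standard library are available. Lean on these libraries where they do the work, as an engineer would, in place of code of your own. Each camera call takes 0.05 s, during which the arm holds its last target.

### The job

Top up the sloping can rack from its open upper end: put in the short tin that lies on the ribbed drip mat first, then the tall narrow tin that stands on the counter, so that they lie straight across the lane behind the tin already in it and will come out in that order. Set the tins in and let them roll down, do not drop them; leave the tin already in the rack, and everything else on the counter, where it is.

Things in the scene. Friction and masses are not known exactly. Their poses are not given: they have to be found in the camera images.
- rack: Fixed one-lane gravity can rack, grey sheet steel on wire legs, 265 mm long, 120 wide, 102 high. Origin under its middle on the counter; x along the lane from the low front end (-x) to the high feed end (+x), y across, z up. The lane floor slopes 10 degrees and is 106 mm wide between 2 mm side plates standing 40 mm above it. Tins roll down by themselves and lie with axes along the rack's y.
- rack_feed (a point): Middle of the rack's open feed end: where the axis of a 54 mm tin is when it rests on the lane floor there. 67 mm along x and 77 mm above the rack's origin, 27 mm above the lane floor. The lane is open from above from rack x = -10 to 131 mm, with a 10 mm lip at the very end.
- rack_stop (a point): Middle of the 24 mm high front stop, at the lane floor. Guard wires 61 mm above the lane floor close the lower half of the lane from above. In the rack's frame the axis of the first tin rests at x -103, z 47 mm, of the second at x -50, z 57 mm, of the third at x 3, z 66 mm.
- lead_tin: Plain steel tin, 54 mm diameter, 98 mm long, already in the rack, lying against the front stop. Origin at its centre, its axis is its own y.
- short_tin: The short tin: plain steel, 54 mm diameter, 70 mm long, 180 g, lying on its side in a groove of the drip mat. Origin at its centre, its axis is its own y.
- tall_tin: The tall narrow tin: plain steel, 54 mm diameter, 98 mm long, about 250 g, standing on the counter. Origin at its centre (49 mm above its underside), its axis is its own z. Laid on the bare counter it rolls at a touch; in a groove of the mat it stays.
- mat: Fixed ribbed rubber drip mat, 156 mm (x) by 170 mm (y), 7 mm high at the rib tops. Origin: centre, on the counter. Seven round ribs (6 mm wide, 146 mm long) run along its y, 24 mm apart, the middle one through the origin; grooves at x = -60, -36, -12, 12, 36, 60 mm. A 54 mm tin lying in a groove has its axis 31.5 mm above the counter.
- big_tin: Bystander: wide plain steel tin, 73 mm diameter, 110 mm high, standing. Origin at its centre.
- canister: Bystander: purple plastic dust canister with a grey cap and handle, 116 mm across, 212 mm high, standing. Origin under its centre.
- filter: Bystander: square pleated filter, 130 x 130 x 28 mm, lying flat. Origin under its centre.
- brush: Bystander: detail brush with a bamboo handle, 185 mm long, 32 mm across the bristles, lying nearest the robot. Origin on its underside near the middle, bristles towards its +x.
- spray: Bystander: white spray bottle with a grey trigger head, 74 mm diameter, 197 mm high, standing. Origin under its centre.
- jar: Bystander: glass jar with a steel lid, 80 mm diameter, 100 mm high, standing. Origin under its centre.

How it is judged:
By the outcome, as a careful person would: the job done as asked, in the order asked, and still so for the second after the job is handed in, with the robot touching nothing.
It also fails if it takes over 64 s, if anything falls off the work surface, if the arm or the gripper's body presses on something with over 40 N, if the wrist force passes 120 N, or if a joint passes its speed limit or range.

## Working session

There is one attempt and no reset: what is moved stays moved. The work goes in short steps, Python scripts to look and compute and a tool call to move; the robot and the scene stay as the last step left them, time stands still between calls to the robot, and variables do not carry over. Pictures are saved under pics/ and viewed, and the job is handed in when it is done.

Besides the shell and the picture viewer there is one more tool, called after "Request:" by a JSON object that holds its "op" and its "data", one argument or row to a line. step_arm: Moves the arm, as the interface text tells. Shift numbers are shares of 0.025 m and turn numbers shares of 0.1 rad, none past 1 either way. Its arguments: {"type":"object","properties":{"increments":{"type":"string"},"fingers":{"type":"number"},"newtons":{"type":"number"}},"required":["increments"]}

```bash
ls; mkdir -p pics
python3 - <<'E'
from station import ctrl
import cv2,numpy as np
o=ctrl.get_obs()
for k,v in o.items(): print(k,np.round(v,4))
for n in ["side","top","wrist"]:
    im=ctrl.get_image(n)
    cv2.imwrite(f"pics/{n}0.png",im["pixels"][:,:,::-1])
    np.savez(f"pics/{n}0.npz",**im)
    print(n,np.round(im["intrinsics"],1).tolist(),np.round(im["eye"],3),np.round(im["orientation"],3).tolist())
E
```

```text
pics
t 0.0
q [ 1.222   0.0534  1.6143 -0.      1.476  -0.119 ]
dq [ 0.0009 -0.0005  0.0022 -0.0001 -0.001  -0.0009]
effort [-1.00000e-03 -3.93692e+01 -3.70170e+01 -1.00000e-04  6.90000e-03
  0.00000e+00]
tool_pos [0.1422 0.608  0.2301]
tool_rot [ 2.4606  1.9514 -0.0028]
contact_force [ 0.5045 -0.8585 -0.2713]
wrist_torque [-0.0374  0.0034  0.0138]
opening 0.0855
side [[505.1, 0.0, 280.5], [0.0, 505.1, 205.9], [0.0, 0.0, 1.0]] [ 0.376 -0.721  0.943] [-2.428, 0.316, -0.097]
top [[412.8, 0.0, 276.3], [0.0, 412.8, 206.0], [0.0, 0.0, 1.0]] [ 0.495 -0.012  0.895] [-2.144, 2.193, -0.067]
wrist [[325.2, 0.0, 280.1], [0.0, 325.2, 210.4], [0.0, 0.0, 1.0]] [0.066 0.627 0.373] [2.259, 1.791, 0.279]
```

View pics/side0.png

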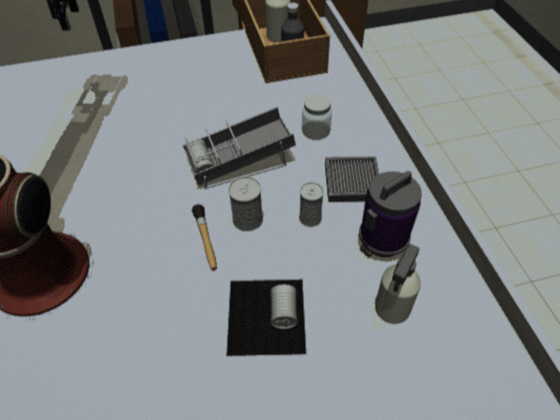

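View pics/top0.png

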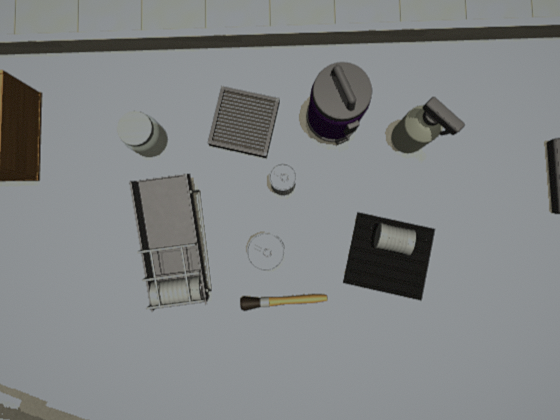

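View pics/wrist0.png

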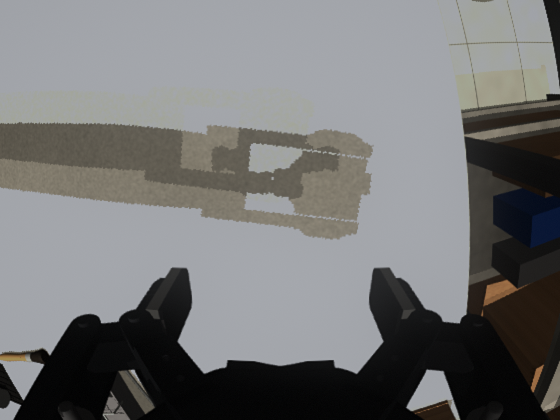

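The side view shows the short tin on the mat at about (284,307), the tall tin at (311,203), the big tin at (246,203) and the rack at (240,147). In the top view the short tin is at (395,238), the tall tin at (283,178), and the rack's feed end is at the top, near (160,180).

```bash
cat > h.py <<'E'
import numpy as np,cv2
from scipy.spatial.transform import Rotation as R
def load(n):
    return dict(np.load(f"pics/{n}.npz"))
def ray(im,u,v,fish=False):
    K=im["intrinsics"];x=(u-K[0,2])/K[0,0];y=(v-K[1,2])/K[1,1]
    if fish:
        r=np.hypot(x,y);d=np.array([x/r*np.sin(r),y/r*np.sin(r),np.cos(r)])
    else: d=np.array([x,y,1.])
    o=np.array(im["orientation"]);M=R.from_rotvec(o).as_matrix() if o.size==3 else o
    return np.array(im["eye"]),M@d
def onz(im,u,v,z,fish=False):
    e,d=ray(im,u,v,fish);return e+d*(z-e[2])/d[2]
def proj(im,P,fish=False):
    o=np.array(im["orientation"]);M=R.from_rotvec(o).as_matrix() if o.size==3 else o
    p=(np.atleast_2d(P)-im["eye"])@M;K=im["intrinsics"]
    if fish:
        r=np.hypot(p[:,0],p[:,1]);th=np.arctan2(r,p[:,2]);s=th/np.maximum(r,1e-9)
        q=p[:,:2]*s[:,None]
    else: q=p[:,:2]/p[:,2:]
    return q*[K[0,0],K[1,1]]+[K[0,2],K[1,2]]
def crop(im,x0,y0,w,h,s,out):
    p=im["pixels"][y0:y0+h,x0:x0+w,::-1]
    p=cv2.resize(p,None,fx=s,fy=s,interpolation=cv2.INTER_CUBIC)
    for i in range(0,w,10): cv2.line(p,(i*s,0),(i*s,8 if i%50 else 16),(0,0,255),1)
    for i in range(0,h,10): cv2.line(p,(0,i*s),(8 if i%50 else 16,i*s),(0,0,255),1)
    cv2.imwrite(out,p)
E
python3 - <<'E'
from h import *
t=load("top0")
crop(t,120,160,100,150,4,"pics/a1.png")
crop(t,240,150,200,150,4,"pics/a2.png")
s=load("side0")
crop(s,170,80,160,150,4,"pics/a3.png")
crop(s,215,260,110,110,5,"pics/a4.png")
E
```

```text
(no output)
```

View pics/a1.png

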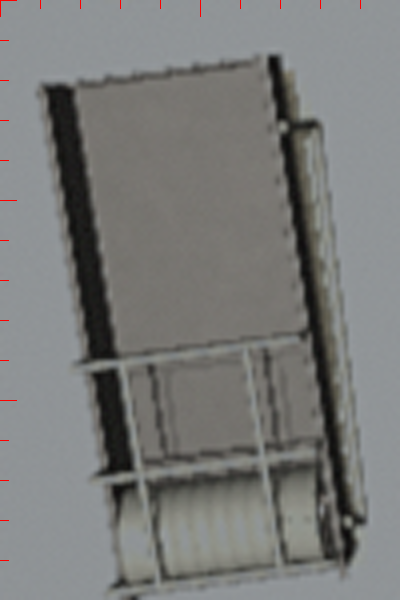

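View pics/a2.png

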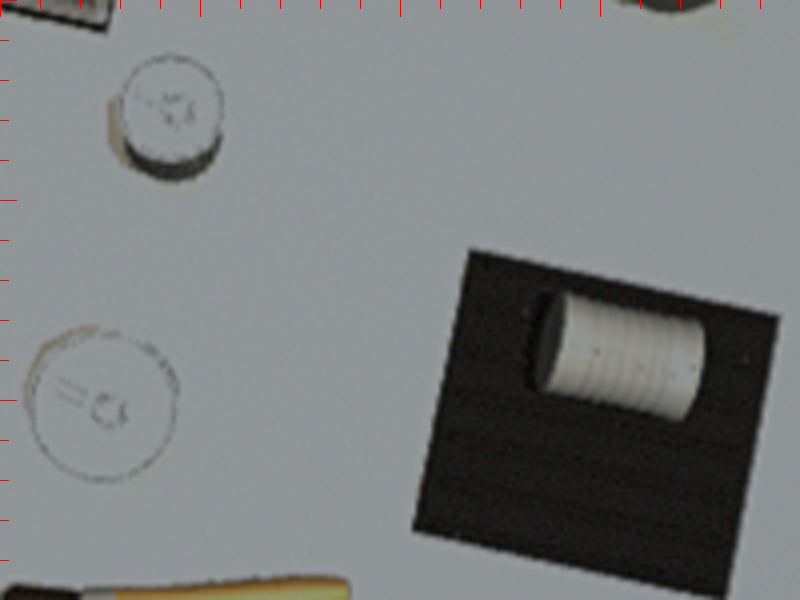

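View pics/a3.png

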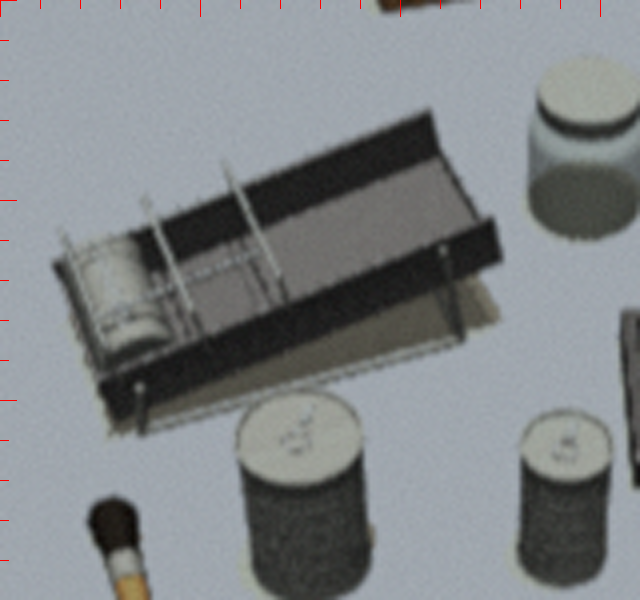

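View pics/a4.png

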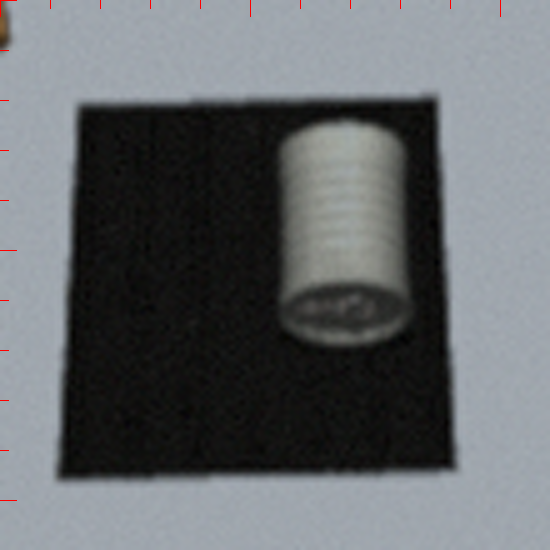

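```bash
cat >> h.py <<'E'
def tri(*rs):
    A=np.zeros((3,3));b=np.zeros(3)
    for e,d in rs:
        d=d/np.linalg.norm(d);P=np.eye(3)-np.outer(d,d);A+=P;b+=P@e
    p=np.linalg.solve(A,b)
    return p,[np.linalg.norm(np.cross(p-e,d/np.linalg.norm(d))) for e,d in rs]
E
python3 - <<'E'
from h import *
np.set_printoptions(precision=4,suppress=True)
t=load("top0");s=load("side0")
m=np.array([onz(t,*p,.003) for p in [(357.5,212.5),(434.5,229.2),(421.5,299.5),(343.5,282.5)]])
print("mat top",m.mean(0)[:2],np.linalg.norm(m-np.roll(m,-1,0),axis=1),[np.degrees(np.arctan2(*(b-a)[[1,0]])) for a,b in zip(m,np.roll(m,-1,0))])
f=lambda x,y:(215+x/5,260+y/5)
m=np.array([onz(s,*f(*p),.003) for p in [(79,105),(436,98),(455,468),(58,480)]])
print("mat side",m.mean(0)[:2],np.linalg.norm(m-np.roll(m,-1,0),axis=1),[np.degrees(np.arctan2(*(b-a)[[1,0]])) for a,b in zip(m,np.roll(m,-1,0))])
# rack
for n,a,b in [("feed near top",(187.5,174.2),(293.75,135)),("feed far top",(130,181.2),(277.5,107.5)),("front far top",(147.5,308),(183.75,145.5)),("front near top",(206,301.5),(194.5,176)),
 ("tall",(283,176.4),(170+565/4,80+446/4)),("big",(240+104/4,150+406/4),(170+299/4,80+437/4))]:
    print(n,*tri(ray(t,*a),ray(s,*b)))
print("tall98",onz(t,283,176.4,.098),onz(s,170+565/4,80+446/4,.098))
# short tin mask
for im,box in ((t,(345,214,433,296)),(s,(232,282,302,350))):
    g=cv2.cvtColor(im["pixels"],cv2.COLOR_RGB2GRAY);k=np.zeros_like(g);x0,y0,x1,y1=box
    k[y0:y1,x0:x1]=(g[y0:y1,x0:x1]>70)
    k=cv2.morphologyEx(k,cv2.MORPH_OPEN,np.ones((3,3),np.uint8))
    c=max(cv2.findContours(k,0,2)[0],key=cv2.contourArea);print(cv2.minAreaRect(c),cv2.boundingRect(c))
E
```

```text
mat top [ 0.4578 -0.2323] [0.1674 0.1516 0.1674 0.1526] [np.float64(-103.66170611583935), np.float64(166.63392276021108), np.float64(76.66807780864838), np.float64(-13.361981675057223)]
mat side [ 0.4601 -0.2351] [0.1542 0.1673 0.1545 0.169 ] [np.float64(-13.728063909847814), np.float64(-103.61986462259631), np.float64(166.91199400055305), np.float64(76.2661296337857)]
feed near top [0.6303 0.1767 0.0972] [np.float64(0.0018182727934920192), np.float64(0.001818272793492007)]
feed far top [0.6187 0.2907 0.0964] [np.float64(0.0011651641311473551), np.float64(0.0011651641311471892)]
front far top [0.3633 0.2736 0.0409] [np.float64(0.00022202322820823303), np.float64(0.0002220232282083203)]
front near top [0.3748 0.1521 0.0471] [np.float64(0.00010959828963372577), np.float64(0.00010959828963369775)]
tall [ 0.6204 -0.0102  0.0941] [np.float64(0.00045327930967534896), np.float64(0.0004532793096753636)]
big [0.4759 0.0253 0.1059] [np.float64(0.0010934496426662978), np.float64(0.001093449642666223)]
tall98 [ 0.6193 -0.0101  0.098 ] [ 0.6197 -0.0135  0.098 ]
((396.76513671875, 238.96865844726562), (36.941749572753906, 23.73862075805664), 11.689370155334473) (377, 224, 39, 30)
((282.9143371582031, 300.7725524902344), (33.744285583496094, 23.13673973083496), 87.79740142822266) (272, 284, 24, 35)
```

Run:
```python
from h import *
np.set_printoptions(precision=3,suppress=True)
t=load("top0");s=load("side0")
print("can base side",onz(s,385,236,0),"cap top",onz(t,340,93,.17), onz(s,393,190,.18))
print("can base left/right side",onz(s,358,237,0),onz(s,413,237,0),onz(s,384,256,0))
for p in [(224,87),(280,97),(267,157),(209,148)]: print("filter",onz(t,*p,.02))
print("spray",onz(s,397,310,0.01),onz(t,420,130,.13))
print("jar",onz(s,317,132,.0),onz(t,137,131,.1))
print("brush",onz(t,327,298,.01),onz(t,242,303,.01))
# shorttin centre: rough from top silhouettes; top line z~.0585
for (u,v) in [(395.5,238.5)]: print("short",onz(t,u,v,.045))
# along axis: top-view upper generatrix ends
f=lambda x,y:(240+x/4,150+y/4)
for p in [(566,292),(548,392),(703,320),(688,418)]: print(onz(t,*f(*p),.0315))
g=lambda x,y:(215+x/5,260+y/5)
for p in [(281,312),(411,306),(345,283),(345,346)]: print("s",onz(s,*g(*p),.0315))
c,sn=np.cos(np.radians(-13.6)),np.sin(np.radians(-13.6))
for gx in (12,36,60): print(gx,np.array([.459,-.2337])+gx*1e-3*np.array([c,sn]))
```

```text
can base side [ 0.772 -0.107  0.   ] cap top [ 0.757 -0.116  0.17 ] [ 0.756 -0.121  0.18 ]
can base left/right side [ 0.711 -0.094  0.   ] [ 0.833 -0.127  0.   ] [ 0.749 -0.159  0.   ]
filter [0.832 0.114 0.02 ]
filter [ 0.806 -0.007  0.02 ]
filter [0.674 0.024 0.02 ]
filter [0.697 0.148 0.02 ]
spray [ 0.721 -0.295  0.01 ] [ 0.696 -0.269  0.13 ]
jar [0.727 0.275 0.   ] [0.717 0.276 0.1  ]
brush [ 0.372 -0.097  0.01 ] [0.365 0.083 0.01 ]
short [ 0.494 -0.236  0.045]
[ 0.527 -0.212  0.031]
[ 0.475 -0.201  0.031]
[ 0.511 -0.282  0.031]
[ 0.46  -0.272  0.031]
s [ 0.463 -0.267  0.031]
s [ 0.513 -0.277  0.031]
s [ 0.491 -0.261  0.031]
s [ 0.484 -0.287  0.031]
12 [ 0.471 -0.237]
36 [ 0.494 -0.242]
60 [ 0.517 -0.248]
```

```bash
cat >> h.py <<'E'
from math import ceil
def Rtool(xdir_deg,tilt_deg=0,pitch_deg=0):
    """tool down with x at xdir; then turned about tool x by tilt, tool y by pitch"""
    a=np.radians(xdir_deg);x=np.array([np.cos(a),np.sin(a),0]);z=np.array([0,0,-1.]);y=np.cross(z,x)
    return R.from_matrix(np.c_[x,y,z])*R.from_euler('xyz',[tilt_deg,pitch_deg,0],degrees=True)
def plan(p0,r0,p1,r1,nmin=1):
    w=(r0.inv()*r1).as_rotvec();D=np.array(p1)-np.array(p0)
    n=max(nmin,ceil(np.linalg.norm(w)/.1/.95),ceil(np.abs(D).max()/.025))
    while True:
        M=sum((r0*R.from_rotvec(w*i/n)).as_matrix() for i in range(n))
        d=np.linalg.solve(M,D)
        if np.abs(d/.025).max()<=1: break
        n+=1
    print(n,"rows of:",*np.round(d/.025,2),*np.round(w/n/.1,2));return n,d/.025,w/n/.1
def sim(p,r,rows):
    p=np.array(p,float)
    for q in rows:
        q=np.array(q,float);p=p+r.apply(q[:3]*.025);r=r*R.from_rotvec(q[3:]*.1)
    return p,r
E
python3 - <<'E'
from h import *
w=load("wrist0");M=R.from_rotvec(w["orientation"]).as_matrix();print(np.round(M,3))
r0=R.from_rotvec([2.4606,1.9514,-.0028]);print(r0.as_matrix().round(3),(r0.inv().as_matrix()@M).round(3),r0.inv().apply(w["eye"]-np.array([.1422,.608,.2301])).round(4))
p=[.142,.609,.231]
for x in (5.3,):
  plan(p,r0,[.47,.30,.30],Rtool(x))
E
```

```text
[[ 0.228  0.927  0.298]
 [ 0.974 -0.217 -0.072]
 [-0.002  0.306 -0.952]]
[[ 0.228  0.974 -0.001]
 [ 0.974 -0.228 -0.002]
 [-0.002 -0.    -1.   ]] [[ 1.    -0.001  0.   ]
 [ 0.001  0.952  0.307]
 [-0.    -0.307  0.952]] [ 0.0009 -0.0783 -0.1427]
20 rows of: 0.06 0.96 -0.14 0.0 0.0 0.62
```

Run:
```python
from h import *
r0=R.from_rotvec([2.4606,1.9514,-.0028])
plan([.142,.609,.231],r0,[.54,.20,.29],Rtool(5.3),24)
```

```text
25 rows of: 0.03 0.97 -0.09 0.0 0.0 0.5
```

Request:
{"op": "step_arm", "data": {
  "increments": "0.03 0.97 -0.09 0 0 0.5;0.03 0.97 -0.09 0 0 0.5;0.03 0.97 -0.09 0 0 0.5;0.03 0.97 -0.09 0 0 0.5;0.03 0.97 -0.09 0 0 0.5;0.03 0.97 -0.09 0 0 0.5;0.03 0.97 -0.09 0 0 0.5;0.03 0.97 -0.09 0 0 0.5;0.03 0.97 -0.09 0 0 0.5;0.03 0.97 -0.09 0 0 0.5;0.03 0.97 -0.09 0 0 0.5;0.03 0.97 -0.09 0 0 0.5",
  "fingers": 1,
  "newtons": 30
}}

```text
t: 1.15
tool_pos: [0.3983, 0.4768, 0.2579]
tool_rot: [2.93, 1.134, -0.001]
contact_force: [0.1, -0.9, 0.3]
opening: 0.0854
```

Request:
{"op": "step_arm", "data": {
  "increments": "0.03 0.97 -0.09 0 0 0.5;0.03 0.97 -0.09 0 0 0.5;0.03 0.97 -0.09 0 0 0.5;0.03 0.97 -0.09 0 0 0.5;0.03 0.97 -0.09 0 0 0.5;0.03 0.97 -0.09 0 0 0.5;0.03 0.97 -0.09 0 0 0.5;0.03 0.97 -0.09 0 0 0.5;0.03 0.97 -0.09 0 0 0.5;0.03 0.97 -0.09 0 0 0.5;0.03 0.97 -0.09 0 0 0.5;0.03 0.97 -0.09 0 0 0.5"
}}

```text
t: 2.15
tool_pos: [0.5344, 0.2243, 0.2849]
tool_rot: [3.134, 0.217, -0.001]
contact_force: [-0.7, -0.0, -0.2]
opening: 0.0856
```

Request:
{"op": "step_arm", "data": {
  "increments": "0.03 0.97 -0.09 0 0 0.5;0 0 0 0 0 0;0 0 0 0 0 0;0 0 0 0 0 0"
}}

```text
t: 2.48
tool_pos: [0.5382, 0.2019, 0.2872]
tool_rot: [-3.138, -0.143, 0.001]
contact_force: [0.1, -0.5, -0.5]
opening: 0.0853
```

```bash
cat >> h.py <<'E'
def snap(ctrl,name,tag):
    im=ctrl.get_image(name);np.savez(f"pics/{name}{tag}.npz",**im)
    cv2.imwrite(f"pics/{name}{tag}.png",im["pixels"][:,:,::-1]);return im
E
python3 - <<'E'
from h import *
from station import ctrl
o=ctrl.get_obs();r=R.from_rotvec(o["tool_rot"])
print(o["t"],np.round(o["tool_pos"],4),np.round(r.as_matrix(),3).tolist(),np.round(o["q"],3),o["contact_force"])
snap(ctrl,"wrist","1")
E
```

```text
2.4833 [0.5382 0.2019 0.2872] [[0.996, 0.091, -0.001], [0.091, -0.996, 0.0], [-0.001, -0.0, -1.0]] [ 0.229 -0.093  1.664  0.     1.571  0.138] [ 0.11084732 -0.49529015 -0.45513961]
```

View pics/wrist1.png

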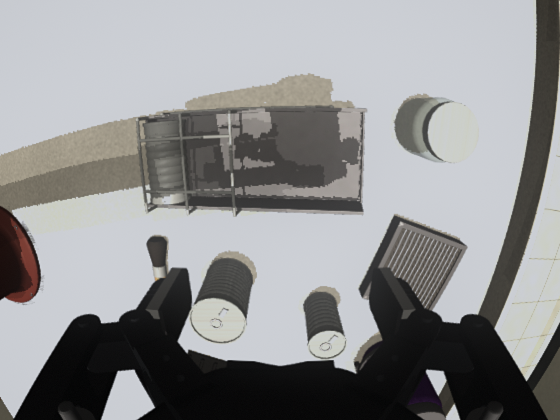

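The rack spans pixels (140,108) to (367,213) in the wrist view, with its feed end on the right at about x=362. The jar, tall tin and filter are also visible.

Run:
```python
from h import *
w=load("wrist1");crop(w,220,95,160,130,5,"pics/a5.png");crop(w,130,95,120,130,4,"pics/a6.png")
```

```text
(no output)
```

View pics/a5.png

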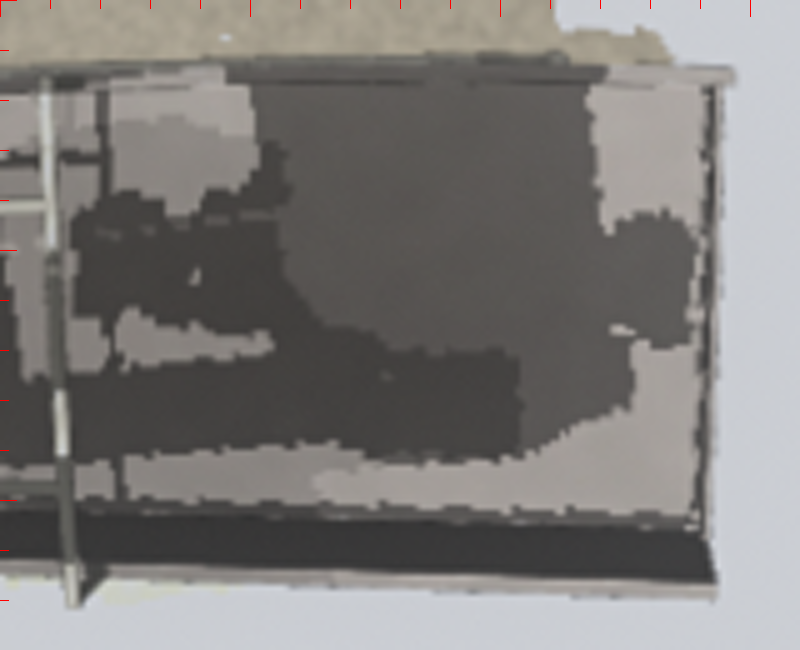

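View pics/a6.png

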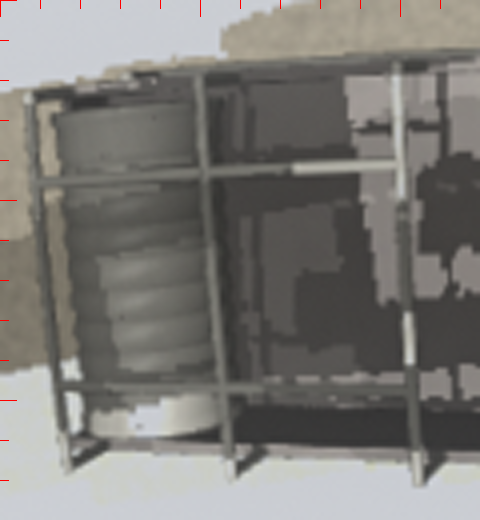

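Run:
```python
from h import *
np.set_printoptions(precision=4,suppress=True)
w=load("wrist1");t=load("top0");s=load("side0")
for z in (.097,.1):
  n=onz(w,363,213.3,z,True);f=onz(w,367,110.2,z,True)
  print(z,n,f,np.linalg.norm(n-f),(n+f)/2,np.degrees(np.arctan2(*(f-n)[:2]))*-1)
for z in (.0755,):
  n=onz(w,235,210.5,z,True);f=onz(w,228.5,110,z,True);print(z,n,f,np.linalg.norm(n-f),(n+f)/2)
# lip base (floor end) right line corners z~.071 top of lip
for p in [(220+715/5,95+85/5),(220+705/5,95+530/5)]: print(onz(w,*p,.071,True))
# tall tin top
print("tall top",onz(w,326.5,345,.098,True), "big",onz(w,219,319.5,.11,True))
```

```text
0.097 [0.6326 0.1793 0.097 ] [0.6207 0.2905 0.097 ] 0.1118669280293173 [0.6266 0.2349 0.097 ] 6.107424879422842
0.1 [0.6317 0.1802 0.1   ] [0.6199 0.2904 0.1   ] 0.11085869831019816 [0.6258 0.2353 0.1   ] 6.107424879422835
0.0755 [0.4902 0.1627 0.0755] [0.4761 0.276  0.0755] 0.11415409133653048 [0.4831 0.2193 0.0755]
[0.6233 0.2886 0.071 ]
[0.6355 0.1862 0.071 ]
tall top [ 0.6201 -0.0077  0.098 ] big [0.479  0.0319 0.11  ]
```

```bash
cat >> h.py <<'E'
def go(p1,r1,nmin=1):
    from station import ctrl
    o=ctrl.get_obs();print(round(o["t"],2),np.round(o["tool_pos"],4))
    return plan(o["tool_pos"],R.from_rotvec(o["tool_rot"]),p1,r1,nmin)
E
python3 - <<'E'
from h import *
go([.4955,-.238,.12],Rtool(-13.6),20)
E
```

```text
2.53 [0.5382 0.2022 0.2872]
20 rows of: -0.03 0.89 0.33 -0.0 0.0 0.16
```

Request:
{"op": "step_arm", "data": {
  "increments": "-0.03 0.89 0.33 0 0 0.16;-0.03 0.89 0.33 0 0 0.16;-0.03 0.89 0.33 0 0 0.16;-0.03 0.89 0.33 0 0 0.16;-0.03 0.89 0.33 0 0 0.16;-0.03 0.89 0.33 0 0 0.16;-0.03 0.89 0.33 0 0 0.16;-0.03 0.89 0.33 0 0 0.16;-0.03 0.89 0.33 0 0 0.16;-0.03 0.89 0.33 0 0 0.16;-0.03 0.89 0.33 0 0 0.16;-0.03 0.89 0.33 0 0 0.16"
}}

```text
t: 3.53
tool_pos: [0.5302, -0.0649, 0.188]
tool_rot: [-3.137, 0.156, 0.0]
contact_force: [1.4, -0.3, -0.0]
opening: 0.0858
```

Request:
{"op": "step_arm", "data": {
  "increments": "-0.03 0.89 0.33 0 0 0.16;-0.03 0.89 0.33 0 0 0.16;-0.03 0.89 0.33 0 0 0.16;-0.03 0.89 0.33 0 0 0.16;-0.03 0.89 0.33 0 0 0.16;-0.03 0.89 0.33 0 0 0.16;-0.03 0.89 0.33 0 0 0.16;-0.03 0.89 0.33 0 0 0.16;0 0 0 0 0 0;0 0 0 0 0 0;0 0 0 0 0 0"
}}

```text
t: 4.45
tool_pos: [0.497, -0.2388, 0.1226]
tool_rot: [-3.121, 0.357, -0.0]
contact_force: [0.2, -0.6, 0.5]
opening: 0.0853
```

Run:
```python
from h import *
from station import ctrl
snap(ctrl,"wrist","2")
go([.4955,-.238,.014],Rtool(-13.6),6)
```

```text
4.5 [ 0.4972 -0.2387  0.1229]
6 rows of: -0.01 -0.0 0.73 -0.0 -0.0 0.02
```

View pics/wrist2.png

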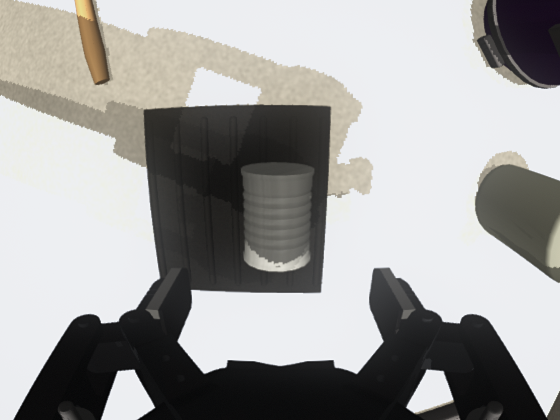

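The tin (columns 242–314, rows 163–272) is centred between the pads at column 280 and lined up with them.

Run:
```python
from h import *
w=load("wrist2")
for v,z in [(176,.0585),(258,.0585),(271,.0315)]: print(onz(w,279,v,z,True).round(4))
```

```text
[ 0.5047 -0.2033  0.0585]
[ 0.4914 -0.2605  0.0585]
[ 0.4856 -0.2849  0.0315]
```

Request:
{"op": "step_arm", "data": {
  "increments": "-0.04 0 0.73 0 0 0;-0.02 0 0.73 0 0 0;0 0 0.73 0 0 0;0 0 0.73 0 0 0;0 0 0.73 0 0 0;0 0 0.73 0 0 0;0 0 0 0 0 0;0 0 0 0 0 0"
}}

```text
t: 5.17
tool_pos: [0.4949, -0.2381, 0.0126]
tool_rot: [-3.12, 0.356, 0.003]
contact_force: [-0.0, -0.2, 0.8]
opening: 0.0851
```

Request:
{"op": "step_arm", "data": {
  "increments": "0 0 0 0 0 0;0 0 0 0 0 0;0 0 0 0 0 0;0 0 0 0 0 0;0 0 0 0 0 0;0 0 0 0 0 0;0 0 0 0 0 0;0 0 0 0 0 0",
  "fingers": -1,
  "newtons": 40
}}

```text
t: 5.83
tool_pos: [0.4956, -0.2397, 0.015]
tool_rot: [3.121, -0.359, 0.001]
contact_force: [-3.0, 2.0, 5.4]
opening: 0.0527
```

```bash
cat >> h.py <<'E'
RO=np.array([.4937,.2210,0]);RY=6.3
def rack(p): return RO+R.from_euler('z',RY,degrees=True).apply(p)
def axis_at(x,h=0): # tin axis pos in rack frame on lane at x, raised h along normal
    return np.array([x-h*np.sin(np.radians(10)),0,.077+(x-.067)*np.tan(np.radians(10))+h*np.cos(np.radians(10))])
def tcp_place(x,h,off=.0165,y=0):
    r=Rtool(RY,0,10);a=axis_at(x,h);a[1]+=y;return rack(a)+r.apply([0,0,off]),r
E
python3 - <<'E'
from h import *
from station import ctrl
o=ctrl.get_obs();p=o["tool_pos"];r=R.from_rotvec(o["tool_rot"])
n,d,w=plan(p,r,[p[0],p[1],.21],r)
p2,r2=sim(p,r,[np.r_[d,w]]*n)
q,rq=tcp_place(.068,.07);print(q)
plan(p2,r2,q,rq,22)
E
```

```text
8 rows of: 0.0 0.0 -0.98 0.0 0.0 0.0
[0.55205527 0.22744248 0.12986354]
22 rows of: 0.03 -0.86 0.15 0.01 0.08 -0.15
```

Request:
{"op": "step_arm", "data": {
  "increments": "0 0 -0.98 0 0 0;0 0 -0.98 0 0 0;0 0 -0.98 0 0 0;0 0 -0.98 0 0 0;0 0 -0.98 0 0 0;0 0 -0.98 0 0 0;0 0 -0.98 0 0 0;0 0 -0.98 0 0 0"
}}

```text
t: 6.5
tool_pos: [0.4949, -0.2393, 0.2109]
tool_rot: [3.121, -0.359, 0.001]
contact_force: [1.2, -0.1, -1.7]
opening: 0.0525
```

Request:
{"op": "step_arm", "data": {
  "increments": "0.03 -0.86 0.15 0.01 0.08 -0.15;0.03 -0.86 0.15 0.01 0.08 -0.15;0.03 -0.86 0.15 0.01 0.08 -0.15;0.03 -0.86 0.15 0.01 0.08 -0.15;0.03 -0.86 0.15 0.01 0.08 -0.15;0.03 -0.86 0.15 0.01 0.08 -0.15;0.03 -0.86 0.15 0.01 0.08 -0.15;0.03 -0.86 0.15 0.01 0.08 -0.15;0.03 -0.86 0.15 0.01 0.08 -0.15;0.03 -0.86 0.15 0.01 0.08 -0.15;0.03 -0.86 0.15 0.01 0.08 -0.15"
}}

```text
t: 7.42
tool_pos: [0.5411, -0.0062, 0.1692]
tool_rot: [-3.136, 0.099, -0.141]
contact_force: [0.1, 0.1, -1.1]
opening: 0.0526
```

Request:
{"op": "step_arm", "data": {
  "increments": "0.03 -0.86 0.15 0.01 0.08 -0.15;0.03 -0.86 0.15 0.01 0.08 -0.15;0.03 -0.86 0.15 0.01 0.08 -0.15;0.03 -0.86 0.15 0.01 0.08 -0.15;0.03 -0.86 0.15 0.01 0.08 -0.15;0.03 -0.86 0.15 0.01 0.08 -0.15;0.03 -0.86 0.15 0.01 0.08 -0.15;0.03 -0.86 0.15 0.01 0.08 -0.15;0.03 -0.86 0.15 0.01 0.08 -0.15;0.03 -0.86 0.15 0.01 0.08 -0.15;0.03 -0.86 0.15 0.01 0.08 -0.15;0 0 0 0 0 0"
}}

```text
t: 8.42
tool_pos: [0.5507, 0.232, 0.1285]
tool_rot: [-3.122, -0.164, -0.275]
contact_force: [-0.1, 0.7, -3.5]
opening: 0.053
```

Request:
{"op": "step_arm", "data": {
  "increments": "0 0 0 0 0 0;0 0 0 0 0 0"
}}

```text
t: 8.58
tool_pos: [0.5518, 0.2288, 0.1293]
tool_rot: [-3.124, -0.159, -0.277]
contact_force: [-0.4, -0.5, -0.7]
opening: 0.0527
```

Run:
```python
from h import *
from station import ctrl
snap(ctrl,"wrist","3");snap(ctrl,"top","3")
q,rq=tcp_place(.068,.004);print(q)
print(R.from_rotvec(ctrl.get_obs()["tool_rot"]).as_matrix().round(3))
go(q,rq,4)
```

```text
[0.56344684 0.22870012 0.06486623]
[[ 0.979  0.1    0.176]
 [ 0.1   -0.995  0.01 ]
 [ 0.176  0.007 -0.984]]
8.68 [0.5522 0.2283 0.1295]
4 rows of: -0.0 0.0 0.66 0.02 -0.01 -0.02
```

View pics/wrist3.png

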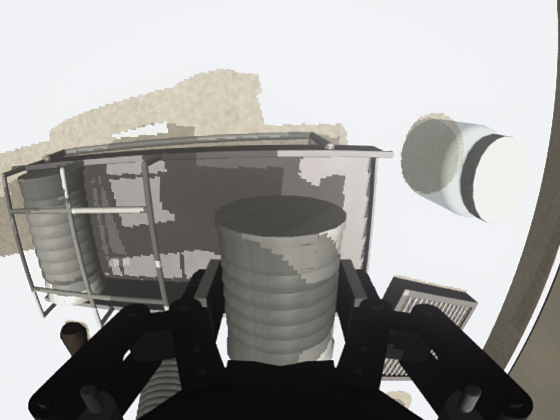

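View pics/top3.png

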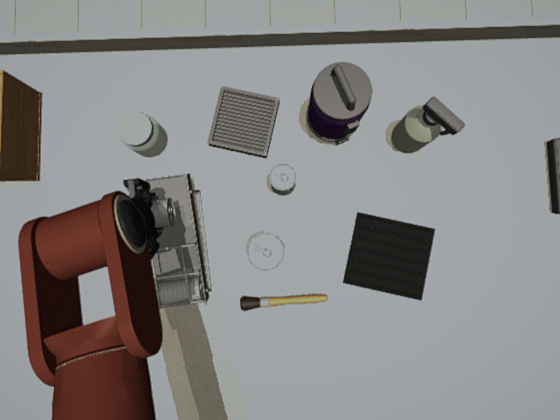

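The short tin is held over the lane in both views: level, lined up with the rack, with the feed end clear. Now lower it.

Request:
{"op": "step_arm", "data": {
  "increments": "0 0 0.6 0 0 0;0 0 0.6 0 0 0;0 0 0.6 0 0 0;0 0 0.5 0 0 0;0 0 0.3 0 0 0;0 0 0 0 0 0;0 0 0 0 0 0"
}}

```text
t: 9.27
tool_pos: [0.5632, 0.2294, 0.0648]
tool_rot: [-3.124, -0.158, -0.276]
contact_force: [0.3, -0.5, -1.5]
opening: 0.0528
```

Request:
{"op": "step_arm", "data": {
  "increments": "0 0 0.08 0 0 0;0 0 0 0 0 0;0 0 0 0 0 0"
}}

```text
t: 9.52
tool_pos: [0.564, 0.23, 0.0639]
tool_rot: [-3.123, -0.159, -0.279]
contact_force: [0.5, -0.2, -2.4]
opening: 0.0524
```

Request:
{"op": "step_arm", "data": {
  "increments": "0 0 0.06 0 0 0;0 0 0 0 0 0;0 0 0 0 0 0"
}}

```text
t: 9.77
tool_pos: [0.5638, 0.2299, 0.0617]
tool_rot: [-3.124, -0.159, -0.277]
contact_force: [-0.0, -0.1, -2.5]
opening: 0.0528
```

Request:
{"op": "step_arm", "data": {
  "increments": "0 0 0.06 0 0 0;0 0 0 0 0 0;0 0 0 0 0 0"
}}

```text
t: 10.02
tool_pos: [0.5642, 0.2299, 0.0602]
tool_rot: [-3.123, -0.159, -0.277]
contact_force: [0.3, 1.0, -0.8]
opening: 0.0528
```

Request:
{"op": "step_arm", "data": {
  "increments": "0 0 0.04 0 0 0;0 0 0 0 0 0;0 0 0 0 0 0"
}}

```text
t: 10.27
tool_pos: [0.5645, 0.2298, 0.0598]
tool_rot: [-3.124, -0.159, -0.277]
contact_force: [-3.6, -1.8, 4.4]
opening: 0.0529
```

Request:
{"op": "step_arm", "data": {
  "increments": "0 0 0.04 0 0 0;0 0 0 0 0 0;0 0 0 0 0 0"
}}

```text
t: 10.52
tool_pos: [0.5646, 0.2298, 0.0598]
tool_rot: [-3.124, -0.159, -0.276]
contact_force: [-8.4, -3.3, 11.8]
opening: 0.0526
```

Request:
{"op": "step_arm", "data": {
  "increments": "0 0 -0.03 0 0 0;0 0 0 0 0 0;0 0 0 0 0 0;0 0 0 0 0 0;0 0 0 0 0 0",
  "fingers": 0.6
}}

```text
t: 10.93
tool_pos: [0.5642, 0.2299, 0.0585]
tool_rot: [-3.124, -0.159, -0.276]
contact_force: [-0.4, -0.3, 0.2]
opening: 0.068
```

Request:
{"op": "step_arm", "data": {
  "increments": "0 0 -0.2 0 0 0;0 0 -0.3 0 0 0;0 0 -0.5 0 0 0;0 0 -0.6 0 0 0;0 0 -0.8 0 0 0;0 0 -1 0 0 0;0 0 -1 0 0 0;0 0 0 0 0 0"
}}

```text
t: 11.6
tool_pos: [0.5482, 0.2299, 0.1756]
tool_rot: [-3.119, -0.159, -0.295]
contact_force: [0.4, 0.6, 1.2]
opening: 0.0684
```

Run:
```python
from h import *
from station import ctrl
snap(ctrl,"wrist","4");snap(ctrl,"side","4")
o=ctrl.get_obs();print(o["t"],o["tool_pos"],o["opening"],o["contact_force"])
crop(load("side4"),160,80,160,130,5,"pics/a7.png")
```

```text
11.7 [0.54615357 0.22911185 0.1702271 ] 0.06825349367677516 [-0.37979123 -0.26293727 -0.06706129]
```

View pics/wrist4.png

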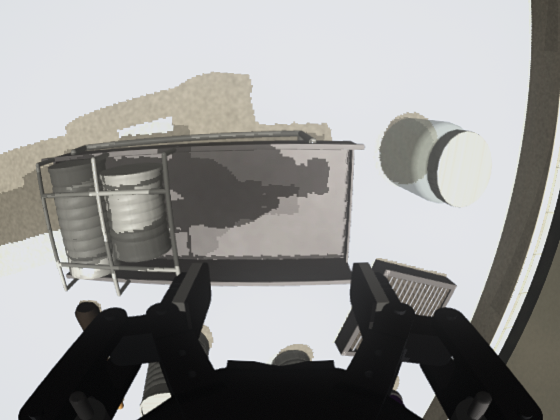

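View pics/a7.png

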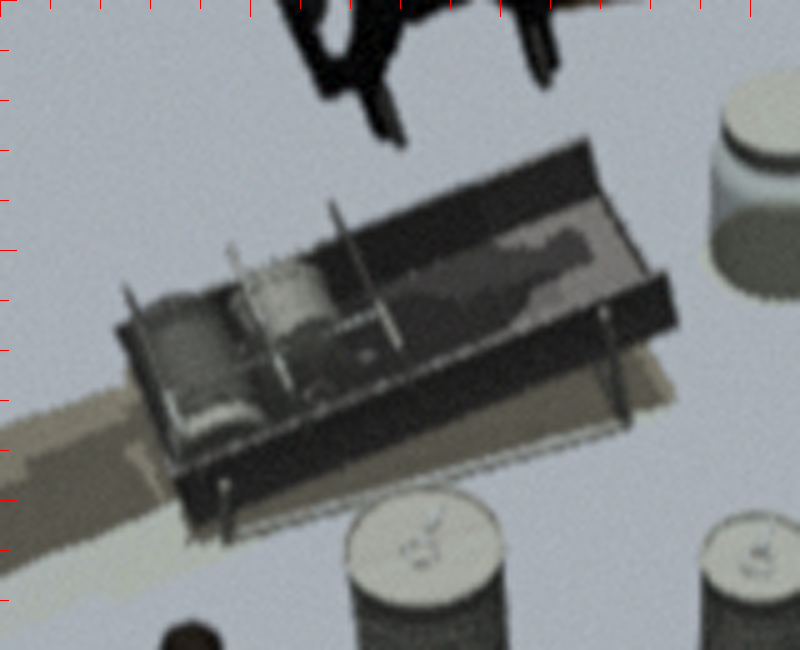

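The short tin has rolled down straight against the lead tin: it is at (137,210) in the wrist view, with the lead tin at (77,215). Next, tilt the tool for a side grasp of the tall tin.

```bash
cat >> h.py <<'E'
def grasp_tall(back,xd=-15,tilt=65,off=.015,c=(.6198,-.0105,.049)):
    r=Rtool(xd,tilt);return np.array(c)+r.apply([0,0,off-back]),r
E
python3 - <<'E'
from h import *
from station import ctrl
q,rq=grasp_tall(.12);print(q,rq.as_matrix()[:,2])
q1=q.copy();q1[2]=.24
n,d,w=go(q1,rq,20)
o=ctrl.get_obs();p,r=o["tool_pos"],R.from_rotvec(o["tool_rot"])
for i in range(n):
    p,r=sim(p,r,[np.r_[d,w]])
    if i%4==3: print(p.round(3),r.as_matrix()[:,2].round(2))
E
```

```text
[ 0.59517018 -0.10241974  0.09337492] [ 0.23456972  0.8754261  -0.42261826]
11.7 [0.5462 0.2291 0.1702]
20 rows of: 0.19 0.53 -0.46 0.55 0.02 0.21
[0.561 0.174 0.215] [ 0.17  0.23 -0.96]
[0.574 0.11  0.245] [ 0.17  0.43 -0.88]
[0.584 0.04  0.26 ] [ 0.18  0.62 -0.77]
[ 0.591 -0.032  0.258] [ 0.21  0.77 -0.61]
[ 0.595 -0.102  0.24 ] [ 0.23  0.88 -0.42]
```

Request:
{"op": "step_arm", "data": {
  "increments": "0.19 0.53 -0.46 0.55 0.02 0.21;0.19 0.53 -0.46 0.55 0.02 0.21;0.19 0.53 -0.46 0.55 0.02 0.21;0.19 0.53 -0.46 0.55 0.02 0.21;0.19 0.53 -0.46 0.55 0.02 0.21;0.19 0.53 -0.46 0.55 0.02 0.21;0.19 0.53 -0.46 0.55 0.02 0.21;0.19 0.53 -0.46 0.55 0.02 0.21;0.19 0.53 -0.46 0.55 0.02 0.21;0.19 0.53 -0.46 0.55 0.02 0.21",
  "fingers": 1
}}

```text
t: 12.53
tool_pos: [0.5788, 0.0729, 0.2501]
tool_rot: [-2.561, 0.083, -0.214]
contact_force: [0.4, -0.4, -0.5]
opening: 0.0851
```

Run:
```python
from h import *
from station import ctrl
o=ctrl.get_obs();print(o["t"],np.round(o["q"],3),np.round(o["tool_pos"],3),R.from_rotvec(o["tool_rot"]).as_matrix().round(2).tolist())
```

```text
12.5333 [-0.281 -0.14   1.849  0.599  1.441 -0.298] [0.579 0.073 0.25 ] [[0.99, -0.01, 0.17], [-0.1, -0.84, 0.53], [0.14, -0.54, -0.83]]
```

Request:
{"op": "step_arm", "data": {
  "increments": "0.19 0.53 -0.46 0.55 0.02 0.21;0.19 0.53 -0.46 0.55 0.02 0.21;0.19 0.53 -0.46 0.55 0.02 0.21;0.19 0.53 -0.46 0.55 0.02 0.21;0.19 0.53 -0.46 0.55 0.02 0.21;0.19 0.53 -0.46 0.55 0.02 0.21;0.19 0.53 -0.46 0.55 0.02 0.21;0.19 0.53 -0.46 0.55 0.02 0.21;0.19 0.53 -0.46 0.55 0.02 0.21;0.19 0.53 -0.46 0.55 0.02 0.21;0 0 0 0 0 0;0 0 0 0 0 0"
}}

```text
t: 13.53
tool_pos: [0.5949, -0.1043, 0.2316]
tool_rot: [-1.987, 0.264, -0.153]
contact_force: [0.6, 0.7, -0.0]
opening: 0.0855
```

Run:
```python
from h import *
from station import ctrl
snap(ctrl,"wrist","5")
o=ctrl.get_obs();print(o["t"],np.round(o["q"],3),np.round(o["tool_pos"],3),R.from_rotvec(o["tool_rot"]).as_matrix().round(2).tolist())
q,rq=grasp_tall(.12);go(q,rq,6)
```

```text
13.5833 [-0.698  0.225  1.705  0.997  1.793 -0.514] [ 0.595 -0.104  0.233] [[0.97, -0.11, 0.23], [-0.25, -0.4, 0.88], [-0.01, -0.91, -0.42]]
13.58 [ 0.5952 -0.1037  0.233 ]
6 rows of: 0.0 0.84 0.4 -0.01 0.02 -0.01
```

View pics/wrist5.png

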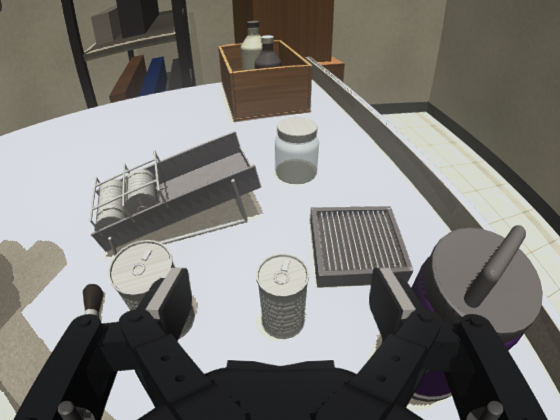

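Run:
```python
from h import *
w=load("wrist5")
for p in [(259,274),(283,274),(307.5,274)]: print(onz(w,*p,.098,True).round(4))
```

```text
[ 0.5983 -0.0034  0.098 ]
[ 0.6216 -0.0096  0.098 ]
[ 0.6453 -0.0162  0.098 ]
```

Request:
{"op": "step_arm", "data": {
  "increments": "0 0.84 0.4 0 0 0;0 0.84 0.4 0 0 0;0 0.84 0.4 0 0 0;0 0.84 0.4 0 0 0;0 0.84 0.4 0 0 0;0 0.84 0.4 0 0 0;0 0 0 0 0 0;0 0 0 0 0 0"
}}

```text
t: 14.25
tool_pos: [0.5948, -0.1005, 0.0946]
tool_rot: [-1.988, 0.259, -0.154]
contact_force: [0.5, -0.5, 0.5]
opening: 0.0853
```

Run:
```python
from h import *
from station import ctrl
snap(ctrl,"wrist","6")
o=ctrl.get_obs();print(o["t"],np.round(o["q"],3),np.round(o["tool_pos"],4),R.from_rotvec(o["tool_rot"]).as_matrix().round(2).tolist(),o["contact_force"])
q,rq=grasp_tall(0);print(q);go(q,rq,6)
```

```text
14.3 [-0.695  0.42   1.732  0.969  1.667 -0.703] [ 0.5955 -0.1013  0.0959] [[0.97, -0.11, 0.23], [-0.25, -0.4, 0.88], [-0.01, -0.91, -0.42]] [-0.13258129 -0.24713228  0.34048625]
[0.62331855 0.00263139 0.04266073]
14.3 [ 0.5955 -0.1013  0.0959]
6 rows of: 0.0 0.02 0.8 -0.01 0.02 -0.0
```

View pics/wrist6.png

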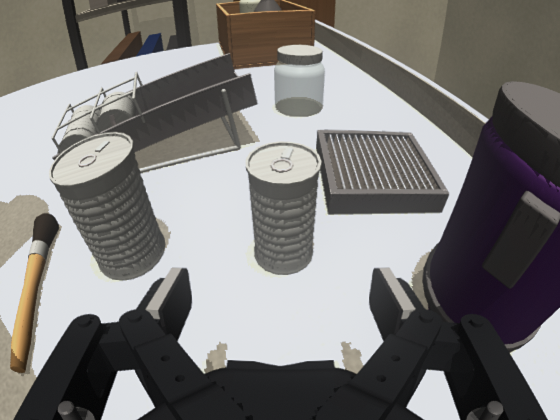

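The tall tin's top is at column 283 and its base at about 284, so it sits 2 mm to the +x side of the pad midline. I'll correct that on the way in.

Request:
{"op": "step_arm", "data": {
  "increments": "0.04 0.02 0.8 -0.01 0.02 0;0.04 0.02 0.8 -0.01 0.02 0;0 0.02 0.8 -0.01 0.02 0;0 0.02 0.8 -0.01 0.02 0;0 0.02 0.8 -0.01 0.02 0;0 0.02 0.8 -0.01 0.02 0;0 0 0 0 0 0;0 0 0 0 0 0"
}}

```text
t: 14.97
tool_pos: [0.625, 0.0022, 0.043]
tool_rot: [-1.996, 0.265, -0.169]
contact_force: [-0.0, -1.0, -1.0]
opening: 0.0856
```

Request:
{"op": "step_arm", "data": {
  "increments": "0 0 0 0 0 0;0 0 0 0 0 0;0 0 0 0 0 0;0 0 0 0 0 0;0 0 0 0 0 0;0 0 0 0 0 0;0 0 0 0 0 0;0 0 0 0 0 0",
  "fingers": -1,
  "newtons": 50
}}

```text
t: 15.63
tool_pos: [0.6251, 0.0005, 0.0427]
tool_rot: [-1.994, 0.268, -0.17]
contact_force: [-2.1, -2.1, 5.6]
opening: 0.0524
```

Run:
```python
from h import *
from station import ctrl
snap(ctrl,"wrist","7")
o=ctrl.get_obs();print(o["t"],np.round(o["q"],3),np.round(o["tool_pos"],4),R.from_rotvec(o["tool_rot"]).as_matrix().round(3).tolist(),o["contact_force"],o["opening"])
```

```text
15.6833 [-0.534  0.465  1.787  1.069  1.49  -0.72 ] [6.251e-01 5.000e-04 4.270e-02] [[0.965, -0.112, 0.239], [-0.264, -0.408, 0.874], [-0.0, -0.906, -0.423]] [-2.86976894 -3.91214083  6.09991613] 0.052526190779046966
```

View pics/wrist7.png

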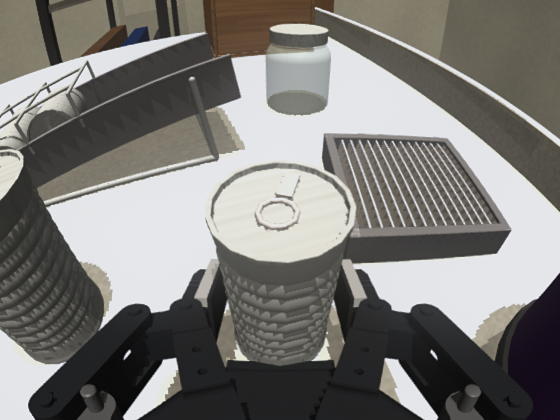

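```bash
cat > tp.py <<'E'
from h import *
A=np.array([0,-.906,-.423]);A/=np.linalg.norm(A)
def place2(x,h,c,y=0):
    u=np.array([np.cos(np.radians(10)),0,np.sin(np.radians(10))])
    B=np.c_[u,[0,1,0],np.cross(u,[0,1,0])]
    T=np.c_[[1,0,0],A,np.cross([1,0,0],A)]
    r=R.from_euler('z',RY,degrees=True)*R.from_matrix(B@T.T)
    a=axis_at(x,h);a[1]+=y
    return rack(a)-r.apply(c),r
E
python3 - <<'E'
from tp import *
from station import ctrl
w=load("wrist7");o=ctrl.get_obs();p=o["tool_pos"];r=R.from_rotvec(o["tool_rot"])
for q in [(281,213)]:
    t=onz(w,*q,.098,True);print(t); c=r.inv().apply(t-[0,0,.049]-p);print("c",c)
for cc in ([.6205,-.0105,.049],): print("c0",r.inv().apply(np.array(cc)-p))
c=np.array([0,.0,-.0137]) if False else c
c[0]=0
n,d,ww=plan(p,r,[p[0],p[1],.21],r)
p2,r2=sim(p,r,[np.r_[d,ww]]*n)
q,rq=place2(.068,.11,c);print(q,rq.as_matrix().round(3))
n,d,ww=plan(p2,r2,q,rq,22)
p,r=p2,r2
for i in range(n):
    p,r=sim(p,r,[np.r_[d,ww]])
    if i%3==2: print(p.round(3),"tin",(p+r.apply(c)).round(3),r.apply(A).round(2),"lowz",round((p+r.apply(c))[2]-.049*abs(r.apply(A)[2])-.027*np.sqrt(1-r.apply(A)[2]**2),3))
E
```

```text
[ 0.62164762 -0.01360148  0.098     ]
c [ 0.0003978   0.00047371 -0.01583412]
c0 [-0.00152705 -0.00066326 -0.01339721]
7 rows of: -0.0 -0.87 -0.4 0.0 0.0 0.0
[0.54550231 0.22041155 0.17117839] [[ 0.979  0.026  0.203]
 [ 0.108 -0.909 -0.403]
 [ 0.174  0.417 -0.892]]
22 rows of: -0.21 -0.37 0.21 -0.69 0.02 -0.21
[0.616 0.031 0.227] tin [0.613 0.018 0.236] [-0.    0.21  0.98] lowz 0.182
[0.607 0.064 0.236] tin [0.604 0.053 0.248] [-0.01  0.42  0.91] lowz 0.192
[0.597 0.098 0.239] tin [0.594 0.09  0.252] [-0.03  0.6   0.8 ] lowz 0.197
[0.586 0.131 0.234] tin [0.583 0.127 0.249] [-0.04  0.76  0.65] lowz 0.196
[0.575 0.163 0.222] tin [0.572 0.161 0.238] [-0.06  0.88  0.48] lowz 0.19
[0.562 0.191 0.204] tin [0.559 0.192 0.219] [-0.08  0.96  0.28] lowz 0.18
[0.55  0.214 0.18 ] tin [0.547 0.219 0.195] [-0.1   0.99  0.07] lowz 0.164
```

Request:
{"op": "step_arm", "data": {
  "increments": "0 -0.2 -0.1 0 0 0;0 -0.87 -0.4 0 0 0;0 -0.87 -0.4 0 0 0;0 -0.87 -0.4 0 0 0;0 -0.87 -0.4 0 0 0;0 -0.87 -0.4 0 0 0;0 -0.87 -0.4 0 0 0;0 -0.67 -0.3 0 0 0"
}}

```text
t: 16.35
tool_pos: [0.6248, 0.0024, 0.2097]
tool_rot: [-1.996, 0.269, -0.168]
contact_force: [-0.2, -0.4, -2.3]
opening: 0.0524
```

Request:
{"op": "step_arm", "data": {
  "increments": "-0.21 -0.37 0.21 -0.69 0.02 -0.21;-0.21 -0.37 0.21 -0.69 0.02 -0.21;-0.21 -0.37 0.21 -0.69 0.02 -0.21;-0.21 -0.37 0.21 -0.69 0.02 -0.21;-0.21 -0.37 0.21 -0.69 0.02 -0.21;-0.21 -0.37 0.21 -0.69 0.02 -0.21;-0.21 -0.37 0.21 -0.69 0.02 -0.21;-0.21 -0.37 0.21 -0.69 0.02 -0.21;-0.21 -0.37 0.21 -0.69 0.02 -0.21;-0.21 -0.37 0.21 -0.69 0.02 -0.21;-0.21 -0.37 0.21 -0.69 0.02 -0.21"
}}

```text
t: 17.27
tool_pos: [0.5893, 0.1226, 0.2334]
tool_rot: [-2.784, 0.118, -0.261]
contact_force: [-0.3, -0.6, -3.0]
opening: 0.0525
```

Request:
{"op": "step_arm", "data": {
  "increments": "-0.21 -0.37 0.21 -0.69 0.02 -0.21;-0.21 -0.37 0.21 -0.69 0.02 -0.21;-0.21 -0.37 0.21 -0.69 0.02 -0.21;-0.21 -0.37 0.21 -0.69 0.02 -0.21;-0.21 -0.37 0.21 -0.69 0.02 -0.21;-0.21 -0.37 0.21 -0.69 0.02 -0.21;-0.21 -0.37 0.21 -0.69 0.02 -0.21;-0.21 -0.37 0.21 -0.69 0.02 -0.21;-0.21 -0.37 0.21 -0.69 0.02 -0.21;-0.21 -0.37 0.21 -0.69 0.02 -0.21;-0.21 -0.37 0.21 -0.69 0.02 -0.21;0 0 0 0 0 0"
}}

```text
t: 18.27
tool_pos: [0.5427, 0.2234, 0.1622]
tool_rot: [2.693, 0.107, 0.266]
contact_force: [-1.3, 0.7, -4.7]
opening: 0.0522
```

Request:
{"op": "step_arm", "data": {
  "increments": "0 0 0 0 0 0;0 0 0 0 0 0;0 0 0 0 0 0"
}}

```text
t: 18.52
tool_pos: [0.5468, 0.2211, 0.1684]
tool_rot: [2.696, 0.098, 0.278]
contact_force: [0.4, -0.9, -3.9]
opening: 0.0523
```

Run:
```python
from tp import *
from station import ctrl
snap(ctrl,"wrist","8");snap(ctrl,"side","8");snap(ctrl,"top","8")
o=ctrl.get_obs();r=R.from_rotvec(o["tool_rot"]);print(o["t"],np.round(o["q"],3),np.round(o["tool_pos"],4),r.as_matrix().round(3).tolist(),o["contact_force"],o["opening"],r.apply(A))
c=np.array([0,.0002,-.015])
q,rq=place2(.068,.05,c);go(q,rq)
crop(load("side8"),160,40,190,150,4,"pics/a8.png")
```

```text
18.6667 [ 0.476  0.051  1.776 -0.489  1.344  0.522] [0.5468 0.2211 0.1686] [[0.977, 0.026, 0.209], [0.111, -0.906, -0.407], [0.179, 0.422, -0.889]] [ 0.0684653   0.73743252 -3.20655871] 0.05271874358839465 [-0.11177939  0.99371532 -0.00593618]
18.67 [0.5468 0.2211 0.1686]
3 rows of: -0.01 -0.32 0.68 0.02 -0.02 0.0
```

View pics/wrist8.png

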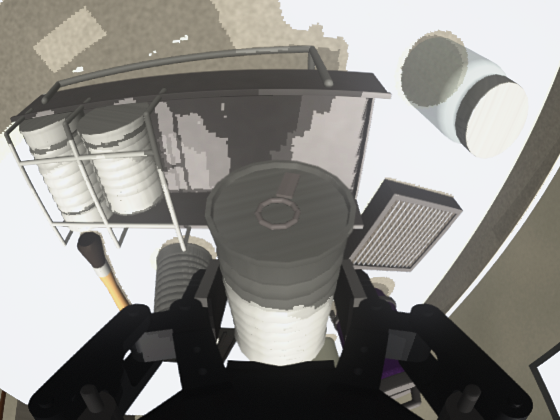

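View pics/a8.png

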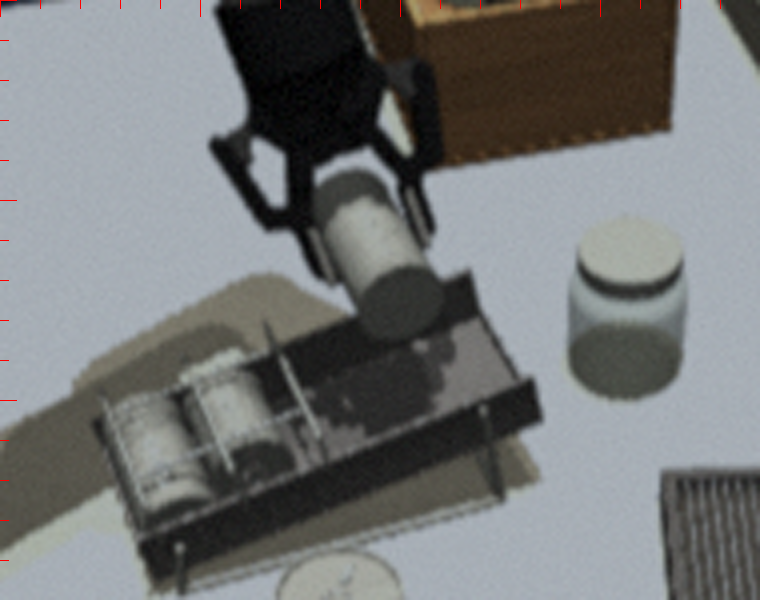

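View pics/top8.png

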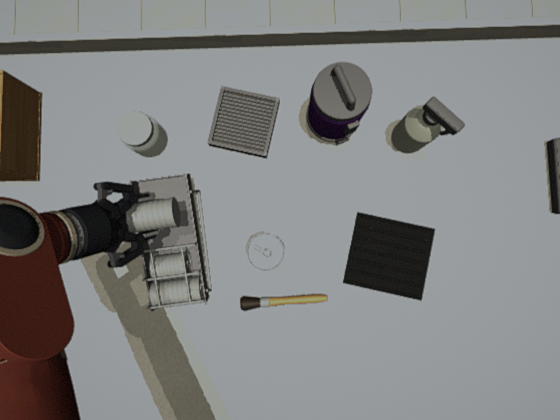

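The tall tin is level and hangs across the lane in all three views. Before lowering I'll check its sideways position against the rack corners.

Run:
```python
from h import *
crop(load("top8"),95,165,120,100,6,"pics/a9.png")
crop(load("wrist8"),180,60,220,130,3,"pics/a10.png")
```

```text
(no output)
```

View pics/a9.png

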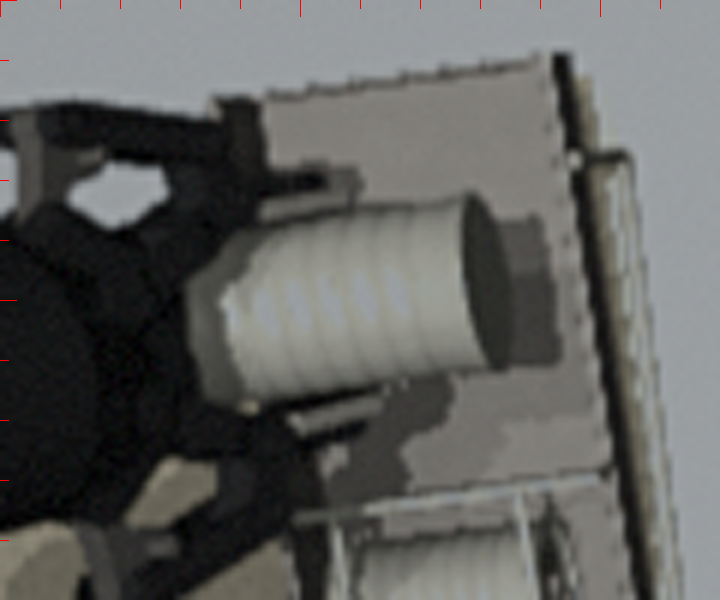

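View pics/a10.png

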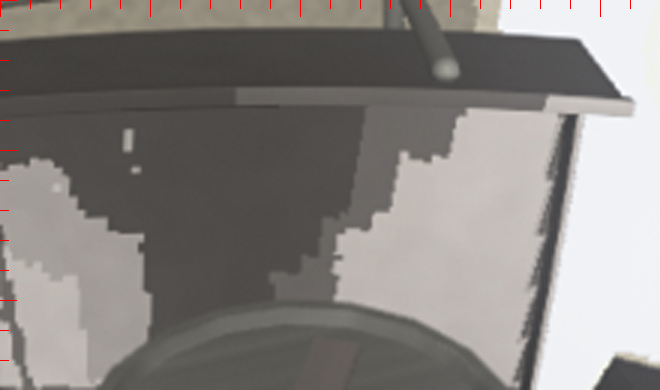

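Run:
```python
from tp import *
np.set_printoptions(precision=4,suppress=True)
t=load("top8");s=load("side8");w=load("wrist8")
inv=lambda p:R.from_euler('z',-RY,degrees=True).apply(np.array(p)-RO)
P,e=tri(ray(t,176.3,211.8),ray(s,260,115.5));print("near end",P,e,inv(P))
for z in [.1017]:
  for im,a,b in ((t,(187.5,174.2),(130.3,181.0)),(s,(293.75,135),(277.5,107.5))):
    n,f=onz(im,*a,z),onz(im,*b,z);print(inv(n),inv(f),inv((n+f)/2))
print("wrist far corner",inv(onz(w,390,95.3,.1017,True)), "from wrist1", inv(onz(load("wrist1"),367,110.2,.1017,True)),inv(onz(load("wrist1"),363,213.3,.1017,True)))
from station import ctrl
o=ctrl.get_obs();r=R.from_rotvec(o["tool_rot"]);cc=o["tool_pos"]+r.apply([0,.0002,-.015]);print("tin centre est",inv(cc),"near end est",inv(cc-.049*r.apply(A)))
# tin far end face center in wrist
print("far face ctr wrist", [inv(onz(w,280,v,.186,True)) for v in (212,)])
```

```text
near end [0.5498 0.1781 0.1763] [np.float64(0.0006804178140081718), np.float64(0.0006804178140083498)] [ 0.051  -0.0488  0.1763]
[ 0.1282 -0.0595  0.1017] [0.13   0.0533 0.1017] [ 0.1291 -0.0031  0.1017]
[ 0.1308 -0.0638  0.1017] [0.1308 0.0492 0.1017] [ 0.1308 -0.0073  0.1017]
wrist far corner [0.1311 0.056  0.1017] from wrist1 [0.1326 0.0551 0.1017] [ 0.1322 -0.0551  0.1017]
tin centre est [0.0503 0.0005 0.182 ] near end est [ 0.0504 -0.0485  0.1823]
far face ctr wrist [array([0.0496, 0.0534, 0.186 ])]
```

Run:
```python
from tp import *
c=np.array([0,.0002,-.015])
q,rq=place2(.066,.043,c,-.0008);go(q,rq,4)
```

```text
18.67 [0.5468 0.2211 0.1686]
4 rows of: -0.03 -0.26 0.58 0.01 -0.02 0.0
```

Request:
{"op": "step_arm", "data": {
  "increments": "-0.03 -0.26 0.58 0.01 -0.02 0;-0.03 -0.26 0.58 0.01 -0.02 0;-0.03 -0.26 0.58 0.01 -0.02 0;-0.03 -0.26 0.58 0.01 -0.02 0;0 0 0 0 0 0;0 0 0 0 0 0;0 0 0 0 0 0"
}}

```text
t: 19.25
tool_pos: [0.5545, 0.2214, 0.1041]
tool_rot: [2.699, 0.099, 0.265]
contact_force: [0.1, 0.1, -2.5]
opening: 0.0525
```

Run:
```python
from tp import *
from station import ctrl
snap(ctrl,"wrist","9");snap(ctrl,"side","9");snap(ctrl,"top","9")
o=ctrl.get_obs();r=R.from_rotvec(o["tool_rot"]);print(o["t"],np.round(o["tool_pos"],4),o["contact_force"],r.apply(A))
inv=lambda p:R.from_euler('z',-RY,degrees=True).apply(np.array(p)-RO)
print(inv(o["tool_pos"]+r.apply([0,.0002,-.015])))
crop(load("side9"),200,70,120,110,6,"pics/a11.png")
crop(load("top9"),95,165,120,100,6,"pics/a12.png")
```

```text
19.4 [0.5551 0.2218 0.1056] [-0.29679579 -0.09152334 -3.65123199] [-0.11092435  0.99382715 -0.00184036]
[0.05876357 0.00025492 0.11905302]
```

View pics/a11.png

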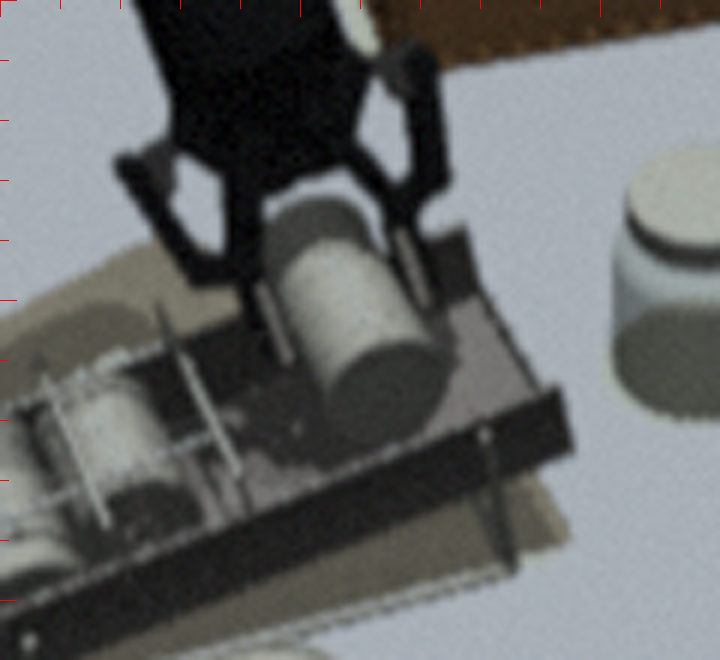

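View pics/a12.png

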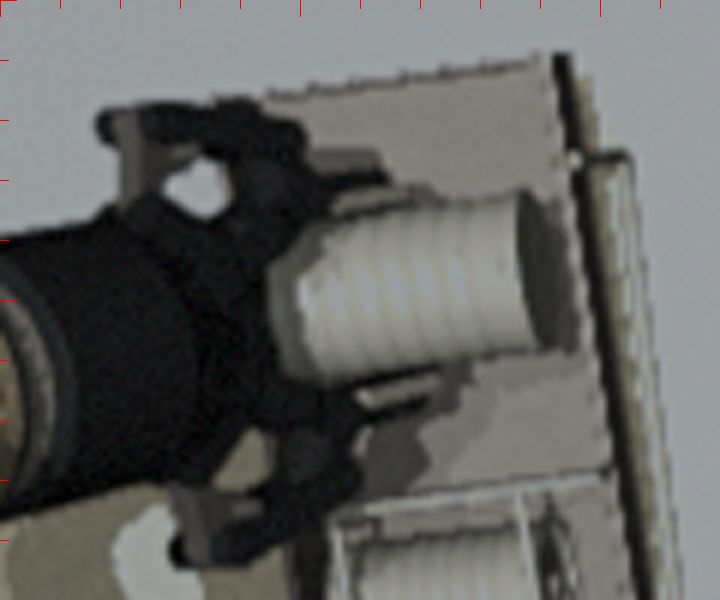

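View pics/wrist9.png

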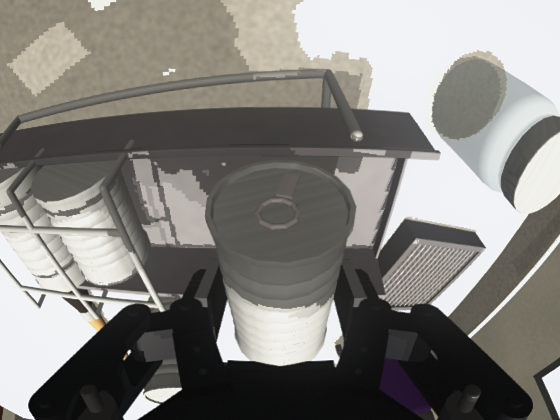

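Run:
```python
from tp import *
np.set_printoptions(precision=4,suppress=True)
t=load("top9");s=load("side9");w=load("wrist9")
inv=lambda p:R.from_euler('z',-RY,degrees=True).apply(np.array(p)-RO)
P,e=tri(ray(t,95+543/6,165+270/6),ray(s,200+389/6,70+395/6));print("near end tri",inv(P),e)
print("top only: end",inv(onz(t,95+543/6,165+270/6,.119)),"plate",inv(onz(t,95+584/6,210,.0888)))
print("side only: end",inv(onz(s,200+389/6,70+395/6,.119)))
# side: near plate top at column of x~.06: edge (470,413)/6
for p in [(470,410),(420,434)]: print("side plate",inv(onz(s,200+p[0]/6,70+p[1]/6,.0888)))
# wrist: far plate top edge inner, at col 280 row ~150 ; tin far face topmost rim row 163
print("wrist far plate",inv(onz(w,280,150,.0888,True)),"tin far rim top",inv(onz(w,280,164,.1185+.0,True)),inv(onz(w,280,164,.0925,True)),"ctr",inv(onz(w,280,212,.119,True)))
```

```text
near end tri [ 0.0593 -0.0503  0.1114] [np.float64(0.0012061365769841955), np.float64(0.0012061365769845353)]
top only: end [ 0.0574 -0.0518  0.119 ] plate [ 0.0588 -0.0581  0.0888]
side only: end [ 0.058  -0.0586  0.119 ]
side plate [ 0.0962 -0.0478  0.0888]
side plate [ 0.072  -0.0538  0.0888]
wrist far plate [0.0633 0.0555 0.0888] tin far rim top [0.0582 0.0696 0.1185] [0.0627 0.0512 0.0925] ctr [0.0581 0.0501 0.119 ]
```

Run:
```python
from tp import *
c=np.array([0,.0002,-.015])
q,rq=place2(.064,.003,c,-.0005);print(q);go(q,rq,6)
```

```text
[0.55988754 0.22160216 0.06595701]
19.4 [0.5551 0.2218 0.1056]
6 rows of: -0.01 -0.11 0.24 0.0 0.0 0.0
```

Request:
{"op": "step_arm", "data": {
  "increments": "-0.01 -0.11 0.24 0 0 0;-0.01 -0.11 0.24 0 0 0;-0.01 -0.11 0.24 0 0 0;0 0 0 0 0 0"
}}

```text
t: 19.73
tool_pos: [0.5559, 0.221, 0.0825]
tool_rot: [2.699, 0.099, 0.261]
contact_force: [-0.4, -0.5, -3.8]
opening: 0.0524
```

Request:
{"op": "step_arm", "data": {
  "increments": "-0.01 -0.11 0.24 0 0 0;-0.01 -0.11 0.24 0 0 0;-0.01 -0.11 0.24 0 0 0;0 0 0 0 0 0;0 0 0 0 0 0"
}}

```text
t: 20.15
tool_pos: [0.5599, 0.2217, 0.0662]
tool_rot: [2.698, 0.098, 0.265]
contact_force: [-5.0, 0.9, 4.5]
opening: 0.0526
```

Request:
{"op": "step_arm", "data": {
  "increments": "0 -0.03 0.07 0 0 0;0 0 0 0 0 0;0 0 0 0 0 0"
}}

```text
t: 20.4
tool_pos: [0.56, 0.2217, 0.0661]
tool_rot: [2.697, 0.097, 0.264]
contact_force: [-10.8, 1.0, 13.7]
opening: 0.0526
```

Run:
```python
from tp import *
from station import ctrl
snap(ctrl,"side","10");snap(ctrl,"wrist","10")
o=ctrl.get_obs();print(o["t"],o["contact_force"],o["wrist_torque"])
crop(load("side10"),200,70,120,110,6,"pics/a13.png")
```

```text
20.5 [-11.85377799   0.19230782  14.6920843 ] [-0.65830629  1.39524981 -0.6909119 ]
```

View pics/a13.png

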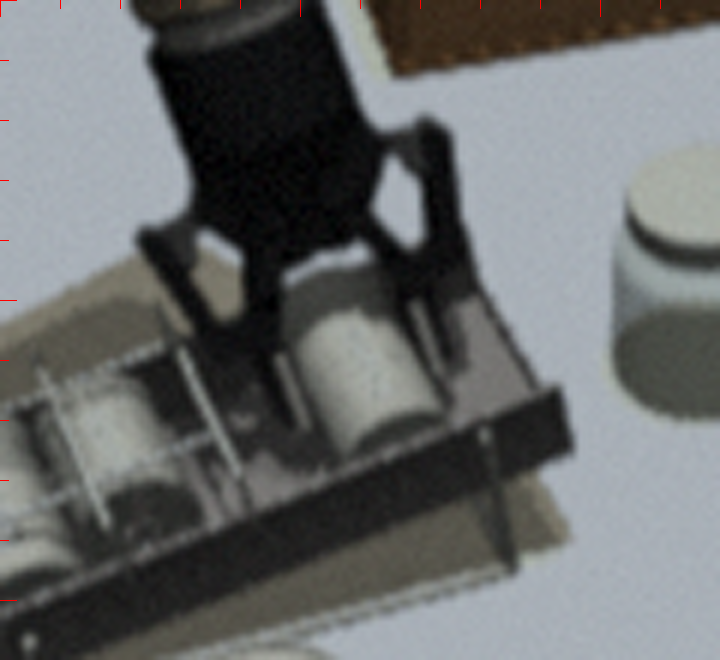

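View pics/wrist10.png

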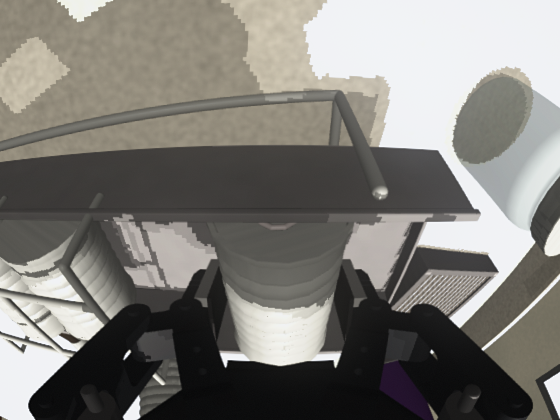

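The tin sits between the plates on the lane floor. Release with a small relief, then lift along the lane normal.

Request:
{"op": "step_arm", "data": {
  "increments": "0 0.02 -0.05 0 0 0;0 0 0 0 0 0;0 0 0 0 0 0;0 0 0 0 0 0;0 0 0 0 0 0",
  "fingers": 0.6
}}

```text
t: 20.92
tool_pos: [0.5606, 0.2217, 0.065]
tool_rot: [2.699, 0.099, 0.267]
contact_force: [2.7, 0.7, 2.5]
opening: 0.0681
```

Request:
{"op": "step_arm", "data": {
  "increments": "0 0.06 -0.14 0 0 0;0 0.1 -0.22 0 0 0;0 0.16 -0.36 0 0 0;0 0.25 -0.54 0 0 0;0 0.35 -0.75 0 0 0;0 0.42 -0.9 0 0 0;0 0.42 -0.9 0 0 0;0 0.42 -0.9 0 0 0;0 0 0 0 0 0;0 0 0 0 0 0"
}}

```text
t: 21.75
tool_pos: [0.5386, 0.2207, 0.196]
tool_rot: [2.701, 0.097, 0.273]
contact_force: [-0.1, -1.0, -1.1]
opening: 0.0688
```

Run:
```python
from tp import *
from station import ctrl
snap(ctrl,"side","11");snap(ctrl,"wrist","11")
o=ctrl.get_obs();print(o["t"],o["contact_force"],o["tool_pos"])
crop(load("side11"),160,80,160,130,5,"pics/a14.png")
```

```text
21.85 [ 0.12868648 -0.59776276 -0.14272069] [0.53727707 0.21985832 0.19226786]
```

View pics/a14.png

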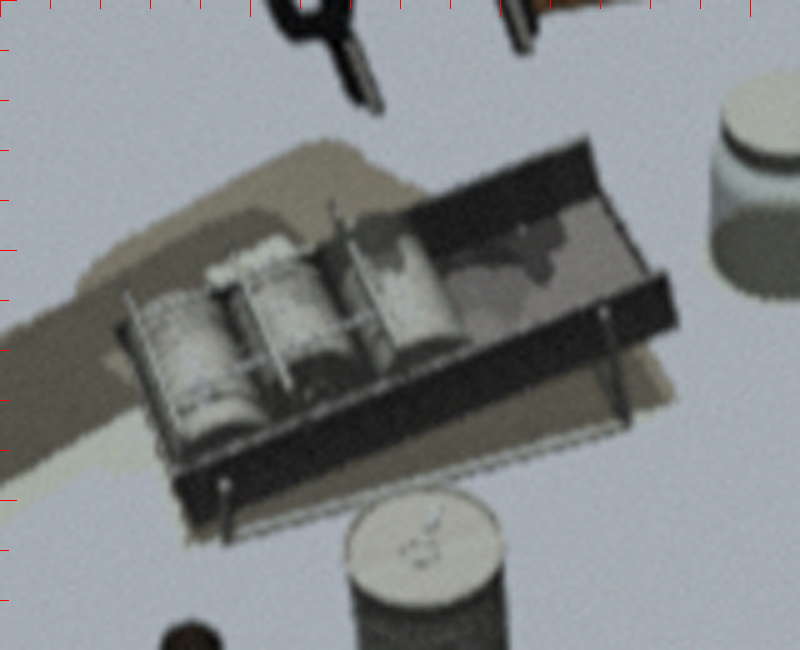

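View pics/wrist11.png

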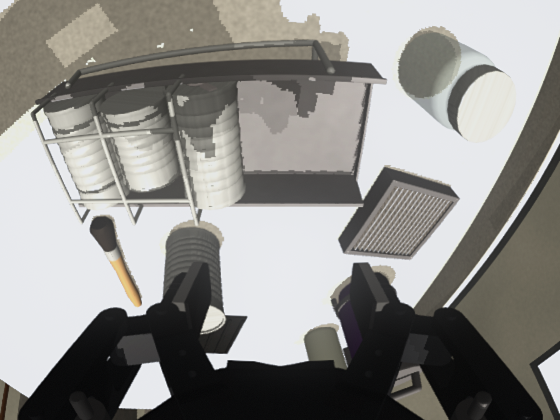

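All three tins are in the lane and look parallel. I'll back away, let them settle and check the final positions.

Request:
{"op": "step_arm", "data": {
  "increments": "0 0 -0.9 0 0 0;0 0 -0.9 0 0 0;0 0 -0.9 0 0 0;0 0 -0.9 0 0 0;0 0 0 0 0 0;0 0 0 0 0 0;0 0 0 0 0 0;0 0 0 0 0 0"
}}

```text
t: 22.52
tool_pos: [0.5189, 0.2555, 0.2699]
tool_rot: [2.698, 0.099, 0.26]
contact_force: [-0.6, -0.8, -0.5]
opening: 0.0683
```

Run:
```python
from tp import *
from station import ctrl
snap(ctrl,"side","12");snap(ctrl,"wrist","12");snap(ctrl,"top","12")
print(ctrl.get_obs()["t"])
a=load("side11")["pixels"].astype(int);b=load("side12")["pixels"].astype(int)
crop(load("wrist12"),60,30,200,150,4,"pics/a15.png")
for n in ("side","top"):
  d=np.abs(load(n+"12")["pixels"].astype(int)-load(n+"0")["pixels"].astype(int)).max(2)>60;print(n,d.sum())
  k=cv2.morphologyEx(d.astype(np.uint8),cv2.MORPH_OPEN,np.ones((3,3),np.uint8))
  _,_,st,_=cv2.connectedComponentsWithStats(k)
  print(st[1:].tolist())
```

```text
22.6667
side 13391
[[48, 0, 20, 30, 294], [62, 0, 16, 12, 124], [195, 0, 40, 68, 909], [247, 6, 6, 10, 33], [238, 29, 15, 27, 138], [18, 75, 109, 144, 4612], [59, 100, 186, 134, 5123], [231, 124, 14, 13, 135], [211, 133, 14, 13, 136], [224, 151, 8, 7, 47], [219, 152, 4, 5, 19], [19, 185, 3, 3, 9], [299, 196, 24, 31, 603], [14, 208, 3, 4, 12], [86, 245, 3, 3, 9], [272, 284, 23, 34, 725]]
top 15153
[[271, 187, 22, 8, 98], [0, 190, 209, 230, 13586], [378, 225, 38, 29, 790], [141, 231, 8, 19, 119], [191, 236, 3, 3, 9], [149, 265, 4, 10, 30], [0, 404, 42, 16, 331]]
```

View pics/a15.png

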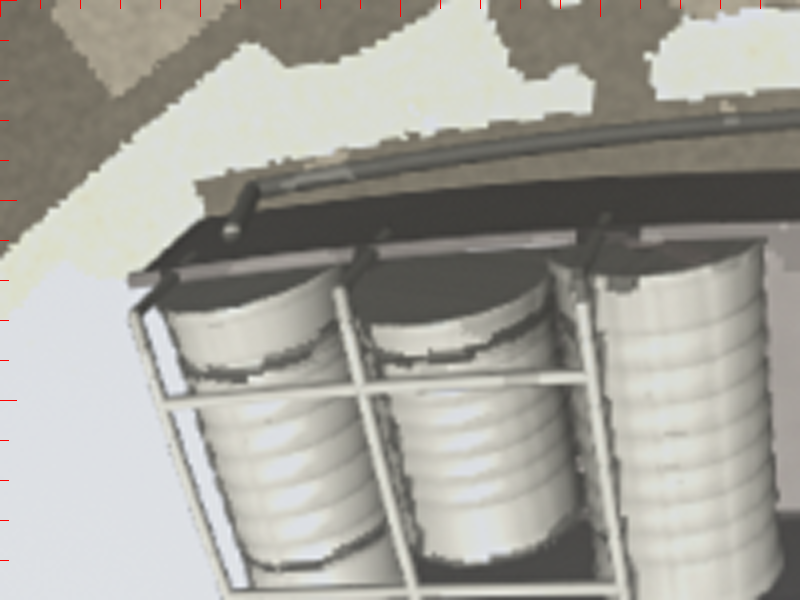

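View pics/side12.png

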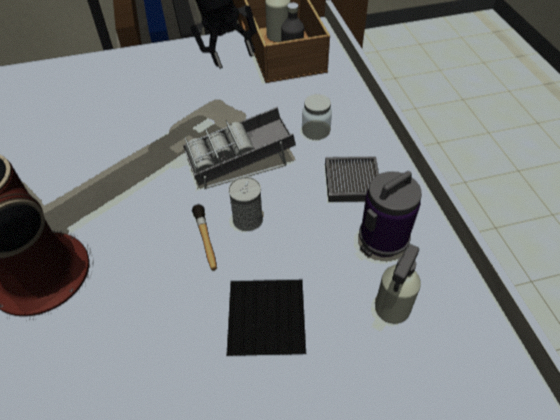

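Run:
```python
from tp import *
from scipy.optimize import brentq
w=load("wrist12");inv=R.from_euler('z',-RY,degrees=True)
def x_of(cx,cy,side):
    e,d=ray(w,60+cx/4,30+cy/4,True);e=inv.apply(e-RO);d=inv.apply(d)
    e2,d2=e[[0,2]],d[[0,2]]/np.linalg.norm(d[[0,2]]);n=np.array([-d2[1],d2[0]])  # d down -> n points +x
    f=lambda x:(axis_at(x)[[0,2]]-e2)@n+side*.027
    return brentq(f,-.3,.3)
for nm,c in dict(tallR_top=(767,320,1),tallR_bot=(778,520,1),tallL_top=(602,320,-1),tallL_bot=(624,500,-1),shortR_top=(556,330,1),shortR_bot=(580,500,1),shortL_bot=(405,510,-1),shortL=(375,400,-1),leadR=(345,340,1),leadL=(175,340,-1)).items(): print(nm,round(x_of(*c),4))
```

```text
tallR_top 0.0082
tallR_bot 0.0083
tallL_top 0.0217
tallL_bot 0.0213
shortR_top -0.0453
shortR_bot -0.0458
shortL_bot -0.0398
shortL -0.0407
leadR -0.1041
leadL -0.0933
```

Run:
```python
from station import ctrl
print(ctrl.finish_job())
```

```text
the job is handed in; nothing more can be done
None
```

Both tins are in the rack in the order asked, and I handed the job in at about 22.7 s of the 64 s allowed. From the front the order is lead tin, short tin, tall tin.

- **Short tin:** I took it off the mat from above, set it on the lane floor at the feed end, let go, and it rolled down to the lead tin.
- **Tall tin:** I gripped it from the side with the tool tilted 65°, then turned it level in the air. It went onto the lane floor between the side plates, and I let go so it rolled down.

**Last checks:**
- **Straightness:** In the last wrist picture both new tins lie straight across the lane; their upper and lower edges agree to within 1 mm.
- **Spacing:** The tall and short tins are 54 mm apart, which means they touch. I measured about 58 mm between the short and lead tins, where 53 mm would mean touching. A guard wire covers the lead tin's edge there, so I don't trust that reading; in the pictures the short tin looks up against the lead tin.
- **Other objects:** Comparing the first and last pictures showed no movement among the bystanders. The arm hid part of the rack in the top view.
- **Forces:** The largest contact force reported after any move was under 20 N, and the gripper was clear of everything at the end.

**Disagreements:** The cameras differed by 2 to 4 mm on positions. The tall tin met the floor 3 to 4 mm higher than I expected, so I went by the measured contact force for the release. Measured along the lane, the short and tall tins both read about 5 mm up-lane of their nominal resting points, which I put down to my estimate of the rack's position.

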